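Find the bowed cover with a straightedge

ROBOT

A 6-joint arm with a two-finger parallel gripper is mounted at the origin on a cart in front of the work surface, level with it; the furniture and walls round the work are solid. World frame = base frame: x ahead of the robot, y to its left, z up, the work surface at z = 0. Lengths are in m, angles in degrees, forces in N, time in s.
With the tool pointing down it reaches from about 0.275 to 0.875 m from the base axis. Payload 12.5 kg.
Tool frame: the origin (TCP) lies at the very end of the fingers, on their centre line; the grasp point (between the pads) lies 19 mm behind it (arm.grip_depth is the distance from the TCP to the grasp point, in m); z points along the fingers, y is the direction in which the jaws open and shut (so a half turn about z gives the same grasp; the last joint's range is limited). The gripper opens to 85 mm and grips with 20 to 120 N. Pads are 22 mm wide; open, the fingers measure 114 mm over their backs; the gripper's body (76 mm by 85 mm) begins 54 mm behind the grasp point. The pads swing forward as they close: fully open they stand 13 mm farther back than shut.
Start: joints at [72.101, 20.094, 94.641, -0, 65.266, -4.847], TCP at [0.124, 0.536, 0.231] pointing down, gripper open.
Joint ranges: [-157.81, 157.81], [-45, 120.19], [0.68, 151.7], [-89.99, 269.99], [4.06, 180], [-164.3, 164.3]. Speed limits (degrees/s): [127.2, 127.2, 159.86, 180, 180, 180].

INTERFACE

Orientations are given as a 3x3 rotation matrix whose columns are the frame's x, y, z axes.
In Python, from workcell import arm gives the robot as it stands.
- The arm moves only by the tool step_arm, never from a script. Its argument "steps" is one flat list of numbers, 6 for each row, row after row: the shift along the tool's x, y, z in cm, then the turn, a rotation vector about the tool's x, y, z in rad. In form: [x, y, z, rx, ry, rz, x, y, z, rx, ry, rz, ...]. A call has 1 to 12 rows; each row shifts and turns the pose as measured when the row begins, along the tool's axes as they then stand; what a row does not reach is not made up. A row lasts 1/10 s, in which the tool goes at most 50 mm and 8.59 degrees, less where a joint would pass 70% of its speed; a pose out of reach is approached as far as the arm can. A call with a gripper value outside its range is refused whole. "jaw" is the opening, from -1 (shut) to 1 (fully open), set as the call begins (left out, the last holds). The fingers move at their own pace and stop on an object; "grip_force" is the grip in N (left out, the last holds). Time passes only in rows, so rows that do not move let the fingers close. It gives the time, the measured TCP pose, the force and the opening at its end, in the units of the state.
- arm.get_state(): the state, without advancing time (a new reading comes with each control period).
- arm.camera(name): name is "scene" or "side" or "wrist"; returns a dict with "img" (420x560x3 uint8, red, green, blue), "vertical_fov" (degrees; the focal length in pixels is half the picture's height over the tangent of half this angle, whatever the lens; pixels are square), "cx", "cy" (the principal point, pixels), "k1" (the pictures are not rectified: a ray, as slopes to the right and down, at radius r is drawn at 1 + k1 r^2 times it, then the intrinsics apply), "eye" and "orientation" of the camera in the world. Camera axes: x right, y up, looking along -z (the intrinsics and any distortion apply to the point x, -y, -z); pixel columns grow to the right and rows downward; lengths in m; the calibration is good to about 2 mm. A picture is of the moment at which its call begins. There is no depth.
- arm.close_job(): hands the job in, once; it reports no verdict.
The state is a dict: "time": time; "joint_pos": joint angles; "qd": joint speeds; "joint_efforts": joint torques, N m; "tool_pos": TCP position; "eef_rot": TCP orientation; "force": force on the tool from outside, world axes, zero at the start; "torque": the same for the moment, N m; "finger_gap": finger opening in m.
Only numpy, scipy, OpenCV 4.12 (cv2) and the standard library are available. Lean on these libraries where they do the work, as an engineer would, in place of code of your own. Each camera call takes 0.05 s, during which the arm holds its last target.

TASK

One of the two grey covers on the foam pads is bowed up in the middle. Lay the straightedge lengthwise along the middle of a cover, let go of it, and press lightly with closed fingers first on its red end and then on its black end: on a flat cover it sits still, on the bowed one it rocks from end to end. Find the bowed cover in this way and leave the straightedge lying on it after it has rocked under both presses, never bearing hard on a cover and leaving everything else where it stands.

Things in the scene. Friction and masses are not known exactly. Their poses are not given: they have to be found in the camera images.
- edge_center (a point): centre (half-way up) of the straightedge, a bare aluminium bar 160 mm long, 20 mm wide and 26 mm high, 0.2 to 0.33 kg, with one red end and one black end; x along its length towards the red end, z up. At the start it lies on the table, its length within about 20 degrees of the robot's x, its red end away from the robot
- edge_red (a point): top face of the straightedge's red end, 64 mm from its centre; press here (the coloured part is 26 mm long)
- edge_black (a point): top face of the straightedge's black end, 64 mm from its centre; press here (the coloured part is 26 mm long)
- cover_1_mid (a point): a grey cover, 180 x 100 mm, 10 mm thick, on a dark foam pad fixed to the table: middle of its top face (as if it were flat), 26 mm above the table, x along its length, z up. Either of the two covers may be the bowed one: its halves fall away evenly from the seam across its middle, which stands 2 mm above this point, 4 mm down to the short edges; the other is flat
- cover_2_mid (a point): a grey cover, 180 x 100 mm, 10 mm thick, on a dark foam pad fixed to the table: middle of its top face (as if it were flat), 26 mm above the table, x along its length, z up. Pressed anywhere, each cover sinks straight down on its foam, 1 mm for every 4 N; 4 to 8 N is enough, 16 N too much. On the bowed one the straightedge tips 0.045 rad, the pressed end's top going 3 mm below that of its middle
- wax_tin: tan tin with a black lid, 67 mm across, 64 mm high, bystander; origin under its centre
- tape_measure: black and yellow tape measure, 37 x 77 mm, 62 mm high, bystander; origin under its centre
Things that resemble listed ones, but are neither listed nor needed, are in the scene too. Leave any purple look-alike of the part that bears edge_center alone.

How it is judged:
By the outcome, as a careful person would: the job done as asked, in the order asked, and still so for the second after the job is handed in, with the robot touching nothing.
It also fails if it takes over 72 s, if anything falls off the work surface, if the arm or the gripper's body presses on something with over 40 N, if the wrist force passes 120 N, or if a joint passes its speed limit or range.

## Working session

There is one attempt and no reset: what is moved stays moved. The work goes in short steps, Python scripts to look and compute and a tool call to move; the robot and the scene stay as the last step left them, time stands still between calls to the robot, and variables do not carry over. Pictures are saved under pics/ and viewed, and the job is handed in when it is done.

Besides the shell and the picture viewer there is one more tool, called after "Emit:" as name(argument=value, ...) on one line, values as JSON. step_arm: Moves the arm, as the interface text tells. Its arguments: {"type":"object","properties":{"steps":{"type":"array"},"jaw":{"type":"number"},"grip_force":{"type":"number"}},"required":["steps"]}

```bash
mkdir -p pics; ls
cat > h.py <<'E'
from workcell import arm
import numpy as np, cv2
def shot(n,f):
    c=arm.camera(n); cv2.imwrite('pics/'+f+'.png',cv2.cvtColor(c['img'],cv2.COLOR_RGB2BGR))
    import pickle; pickle.dump(c,open('pics/'+f+'.pkl','wb')); return c
def load(f):
    import pickle; return pickle.load(open('pics/'+f+'.pkl','rb'))
def ray(c,u,v):
    f=210/np.tan(np.radians(c['vertical_fov'])/2)
    d=np.array([(u-c['cx'])/f,(v-c['cy'])/f]); s=d.copy()
    for _ in range(30): s=d/(1+c['k1']*(s@s))
    R=np.array(c['orientation']); r=R@np.array([s[0],-s[1],-1.]); return np.array(c['eye']),r/np.linalg.norm(r)
def onz(c,u,v,z):
    e,r=ray(c,u,v); return e+r*(z-e[2])/r[2]
def tri(a,b):
    e1,r1=ray(*a);e2,r2=ray(*b)
    A=np.stack([r1,-r2],1);t=np.linalg.lstsq(A,e2-e1,rcond=None)[0]
    p,q=e1+t[0]*r1,e2+t[1]*r2; return (p+q)/2,np.linalg.norm(p-q)
def proj(c,p):
    f=210/np.tan(np.radians(c['vertical_fov'])/2)
    q=np.array(c['orientation']).T@(np.array(p)-np.array(c['eye'])); s=np.array([q[0],-q[1]])/-q[2]
    s=s*(1+c['k1']*(s@s)); return s*f+[c['cx'],c['cy']]
E
python3 - <<'E'
from h import *
for n in ['scene','side','wrist']:
    c=shot(n,n+'0'); print(n,c['vertical_fov'],c['eye'],c['k1'],np.round(c['orientation'],3).tolist())
s=arm.get_state();print({k:np.round(v,3).tolist() for k,v in s.items()})
E
```

```text
pics
scene 49.393648212484024 [-0.27039386 -0.93751656  0.77496006] -0.12132550097810998 [[0.827, 0.252, -0.503], [-0.563, 0.385, -0.731], [0.009, 0.888, 0.46]]
side 49.283811377833665 [-0.30839892 -0.96159722  0.91103668] -0.002073236300485128 [[0.813, 0.318, -0.488], [-0.582, 0.412, -0.701], [-0.022, 0.854, 0.52]]
wrist 61.002336185663836 [0.0593325  0.55080847 0.37354973] -0.07250272909647522 [[0.226, -0.94, -0.254], [0.974, 0.218, 0.06], [-0.001, -0.261, 0.965]]
{'time': 0.15, 'joint_pos': [72.101, 20.118, 94.665, -0.0, 65.266, -4.849], 'qd': [0.04, -0.122, -0.098, 0.036, 0.026, -0.002], 'joint_efforts': [0.0, -50.625, -29.15, -0.0, 0.003, 0.0], 'tool_pos': [0.124, 0.536, 0.231], 'eef_rot': [[-0.974, 0.226, -0.0], [0.226, 0.974, -0.001], [0.0, -0.001, -1.0]], 'force': [0.494, -0.153, -0.057], 'torque': [0.018, -0.064, -0.008], 'finger_gap': 0.085}
```

View pics/scene0.png

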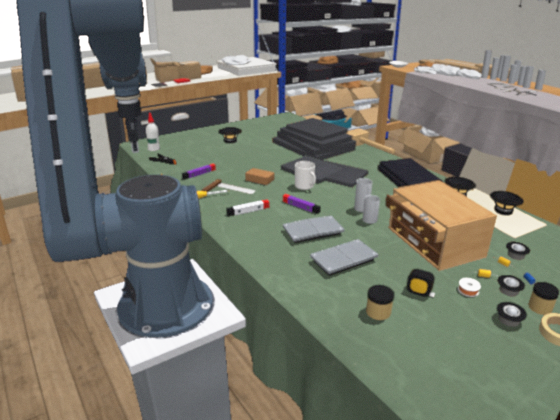

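View pics/side0.png

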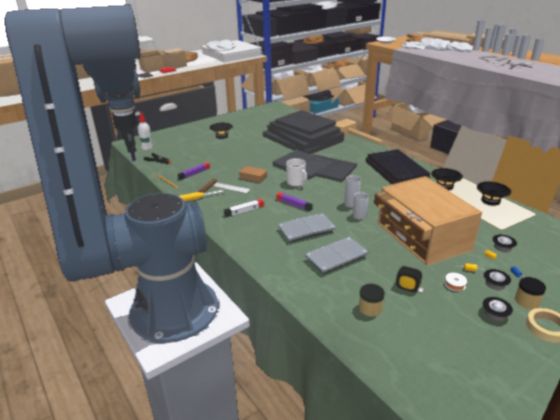

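View pics/wrist0.png

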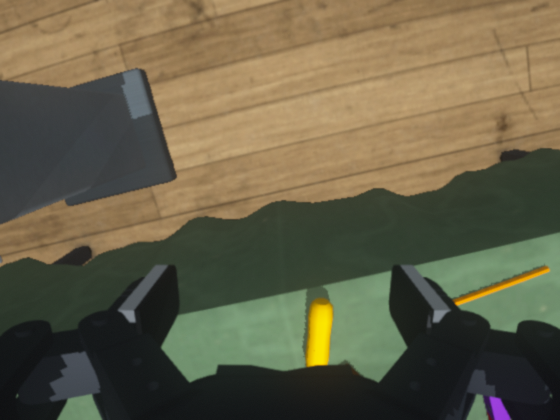

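The scene view shows the silver bar with its red and black ends at about (248,208), purple look-alikes at (199,171) and (301,204), and the covers at about (313,229) and (344,257).

Run:
```python
from h import *
a=load('scene0');b=load('side0')
for n,p,z in [('red',(267,206),.026),('black',(229,210),.026),('c1',(313,229),.026),('c2',(344,256),.026),('tin',(380,303),.03),('tape',(420,283),.03),('mugbase',(304,186),0),('p2a',(285,200),.026),('p2b',(318,208),.026),('cyl',(371,218),0),('drawers corner',(393,236),0),('drawers2',(447,262),0)]:
    print(n,onz(a,*p,z).round(3))
for n,p,z in [('red',(262,206),.026),('black',(228,211),.026),('c1',(306,228),.026),('c2',(336,254),.026)]:print(n,onz(b,*p,z).round(3))
for f in['scene0','side0']:
    im=cv2.imread(f'pics/{f}.png')[150:330,150:470];cv2.imwrite(f'pics/{f}z.png',cv2.resize(im,None,fx=2.5,fy=2.5,interpolation=cv2.INTER_CUBIC))
```

```text
red [0.491 0.279 0.026]
black [0.364 0.326 0.026]
c1 [0.53  0.061 0.026]
c2 [ 0.511 -0.114  0.026]
tin [ 0.442 -0.333  0.03 ]
tape [ 0.592 -0.335  0.03 ]
mugbase [0.734 0.386 0.   ]
p2a [0.571 0.283 0.026]
p2b [0.633 0.168 0.026]
cyl [0.775 0.044 0.   ]
drawers corner [ 0.75  -0.086  0.   ]
drawers2 [ 0.777 -0.287  0.   ]
red [0.494 0.283 0.026]
black [0.374 0.33  0.026]
c1 [0.532 0.066 0.026]
c2 [ 0.514 -0.109  0.026]
```

View pics/scene0z.png

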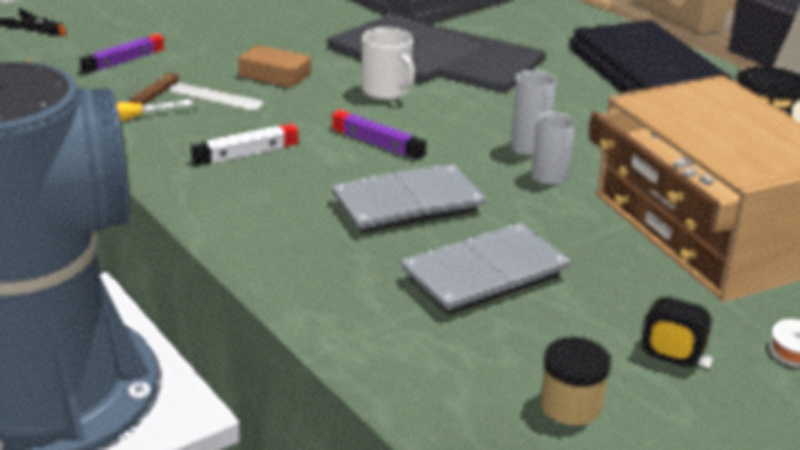

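Emit:
step_arm(steps=[-4.4,-1.95,-0.2,0,0,0,-4.4,-1.95,-0.2,0,0,0,-4.4,-1.95,-0.2,0,0,0,-4.4,-1.95,-0.2,0,0,0,-4.4,-1.95,-0.2,0,0,0,-4.4,-1.95,-0.2,0,0,0,-4.4,-1.95,-0.2,0,0,0,-4.4,-1.95,-0.2,0,0,0,0,0,0,0,0,0.1,0,0,0,0,0,0])

```text
time: 1.15
tool_pos: [0.4425, 0.2945, 0.2456]
eef_rot: [[-0.947, 0.321, -0.001], [0.321, 0.947, -0.002], [0.001, -0.003, -1.0]]
force: [-0.4, -0.4, -0.5]
finger_gap: 0.0853
```

Run:
```python
from h import *
shot('wrist','w1'); s=arm.get_state();print(s['time'],s['tool_pos'],np.round(s['eef_rot'],3).tolist(),s['joint_pos'],s['force'])
```

```text
1.2 [0.4423181  0.29464788 0.24566592] [[-0.948, 0.317, -0.001], [0.317, 0.948, -0.002], [0.0, -0.003, -1.0]] [ 28.69527668  17.37519532  96.31872836  -0.0987877   66.43394026
 -42.79524747] [ 0.18832233 -0.86490269 -0.00986215]
```

View pics/w1.png

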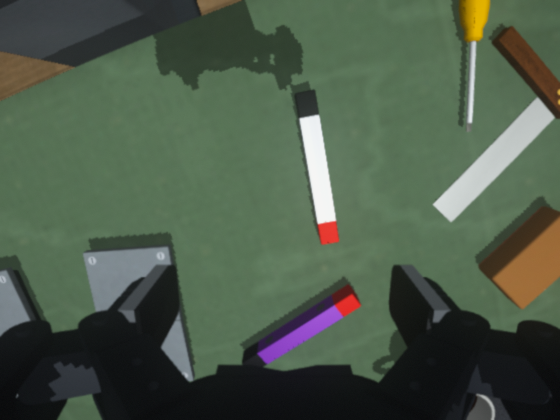

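The wrist view shows the bar from black (307,92) to red (330,243). The purple look-alike is at (305,325), and the covers are at lower left. I'll shift sideways for a second view.

Emit:
step_arm(steps=[-0.4,-4.35,0,0,0,0,-0.4,-4.35,0,0,0,0,-0.4,-4.35,0,0,0,0,-0.4,-4.35,0,0,0,0,0,0,0,0,0,0,0,0,0,0,0,0])

```text
time: 1.8
tool_pos: [0.3986, 0.1229, 0.2452]
eef_rot: [[-0.956, 0.293, -0.002], [0.293, 0.956, -0.002], [0.001, -0.003, -1.0]]
force: [-0.0, 0.6, 0.1]
finger_gap: 0.0853
```

Run:
```python
from h import *
shot('wrist','w2'); s=arm.get_state();print(s['time'],s['tool_pos'],np.round(s['eef_rot'],3).tolist(),s['force'])
```

```text
1.85 [0.39858571 0.12313658 0.24510329] [[-0.956, 0.293, -0.002], [0.293, 0.956, -0.003], [0.001, -0.003, -1.0]] [-0.07791574  0.16908834  0.56643672]
```

View pics/w2.png

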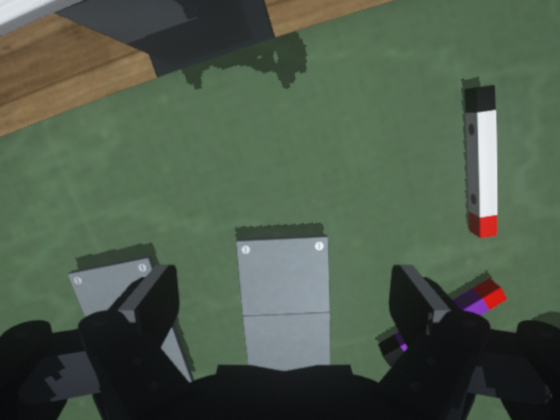

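Run:
```python
import cv2,numpy as np
a=cv2.imread('pics/w1.png')[80:255,240:400];b=cv2.imread('pics/w2.png')[75:250,410:560]
r=lambda x:cv2.resize(x,None,fx=3.4,fy=3.4,interpolation=cv2.INTER_CUBIC)
a,b=r(a),r(b);h=max(a.shape[0],b.shape[0]);print(a.shape,b.shape)
o=np.zeros((h,a.shape[1]+b.shape[1],3),np.uint8);o[:a.shape[0],:a.shape[1]]=a;o[:b.shape[0],a.shape[1]:]=b[:, :];cv2.imwrite('pics/z12.png',o[:600,:800])
print(o.shape)
```

```text
(595, 544, 3) (595, 510, 3)
(595, 1054, 3)
```

View pics/z12.png

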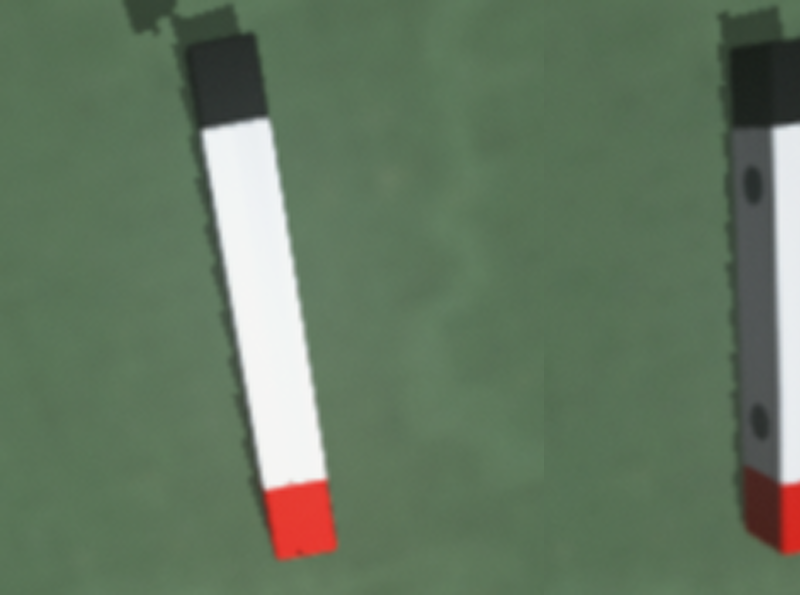

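```bash
cat >> h.py <<'E'
def quad(m):
    cs,_=cv2.findContours(m.astype(np.uint8),cv2.RETR_EXTERNAL,cv2.CHAIN_APPROX_NONE)
    k=max(cs,key=cv2.contourArea); h=cv2.convexHull(k)
    for e in np.linspace(1,15,60):
        q=cv2.approxPolyDP(h,e,True)
        if len(q)<=4: break
    return q[:,0].astype(float),cv2.contourArea(k)
def barquads(c,box=None,thr=190):
    im=c['img'].astype(int); M=np.zeros(im.shape[:2],bool)
    if box: M[box[1]:box[3],box[0]:box[2]]=1
    else: M[:]=1
    w=(im.min(2)>thr)&M
    r=(im[...,0]>190)&(im[...,1]<90)&(im[...,2]<90)&M
    return w,r
E
python3 - <<'E'
from h import *
a=load('w1');b=load('w2')
wa,ra=barquads(a,(260,80,360,260));wb,rb=barquads(b,(440,70,520,250))
def srt(q): # order: top two(l,r), bottom two(l,r)
    q=q[np.argsort(q[:,1])]; return np.r_[q[:2][np.argsort(q[:2,0])],q[2:][np.argsort(q[2:,0])]]
for ma,mb,n in[(wa,wb,'white'),(ra,rb,'red')]:
    qa,A=quad(ma);qb,B=quad(mb);print(n,len(qa),len(qb),A,B)
    qa,qb=srt(qa),srt(qb);print(qa.tolist(),qb.tolist())
    if len(qa)==4==len(qb):
        for p,q in zip(qa,qb): 
            P,e=tri((a,*p),(b,*q));print(P.round(4),round(e,4), onz(a,*p,.026).round(4),onz(b,*q,.026).round(4))
E
```

```text
white 4 4 1910.0 1703.0
[[301.0, 118.0], [317.0, 115.0], [318.0, 223.0], [335.0, 218.0]] [[478.0, 113.0], [495.0, 111.0], [481.0, 216.0], [496.0, 214.0]]
[0.3874 0.3307 0.0244] 0.0008 [0.387  0.3307 0.026 ] [0.3875 0.3297 0.026 ]
[0.3896 0.3463 0.0282] 0.0009 [0.3893 0.3466 0.026 ] [0.3904 0.3474 0.026 ]
[0.495  0.3144 0.0277] 0.0006 [0.4958 0.3143 0.026 ] [0.4955 0.3152 0.026 ]
[0.4979 0.3329 0.0243] 0.0021 [0.4963 0.333  0.026 ] [0.4982 0.3319 0.026 ]
red 4 4 309.0 254.0
[[319.0, 225.0], [335.0, 222.0], [322.0, 243.0], [338.0, 240.0]] [[481.0, 218.0], [495.0, 216.0], [481.0, 236.0], [495.0, 234.0]]
[0.4979 0.3147 0.0263] 0.0006 [0.4983 0.3147 0.026 ] [0.4977 0.3149 0.026 ]
[0.5015 0.3319 0.0232] 0.0001 [0.5006 0.3318 0.026 ] [0.5001 0.3305 0.026 ]
[0.5185 0.3118 0.0261] 0.0005 [0.5188 0.3117 0.026 ] [0.5183 0.3119 0.026 ]
[0.5223 0.3292 0.0229] 0.0001 [0.5211 0.3291 0.026 ] [0.5208 0.3276 0.026 ]
```

Emit:
step_arm(steps=[-0.9,-3.7,-2.9,0,0,0,-0.9,-3.7,-2.9,0,0,0,-0.9,-3.7,-2.9,0,0,0,-0.9,-3.7,-2.9,0,0,0,0,0,0,0,0,-0.14,0,0,0,0,0,-0.14,0,0,0,0,0,-0.02,0,0,0,0,0,0])

```text
time: 2.65
tool_pos: [0.3929, -0.0261, 0.3663]
eef_rot: [[-0.999, -0.034, -0.002], [-0.034, 0.999, -0.004], [0.002, -0.003, -1.0]]
force: [0.2, 0.5, -0.1]
finger_gap: 0.0853
```

Run:
```python
from h import *
shot('wrist','w3'); s=arm.get_state();print(s['time'],s['tool_pos'],np.round(s['eef_rot'],3).tolist(),s['force'])
```

```text
2.7 [ 0.39285946 -0.02605151  0.36621806] [[-0.999, -0.034, -0.002], [-0.034, 0.999, -0.003], [0.002, -0.003, -1.0]] [ 0.23296661 -0.47787256 -0.29487078]
```

View pics/w3.png

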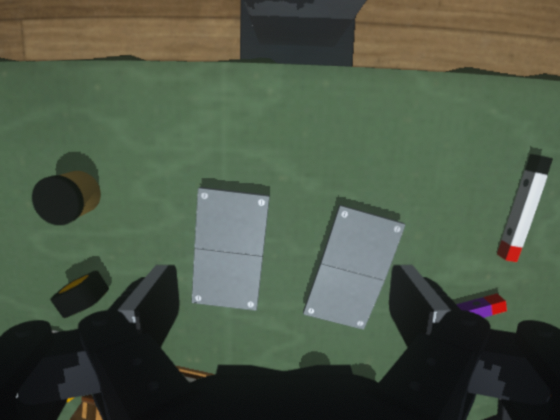

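This view shows both covers whole, centred at about (230,249) and (354,267), each with its seam and screws.

Run:
```python
from h import *
c=load('w3');a=load('scene0');b=load('side0');w2=load('w2')
def covers(c,boxes,f):
    im=c['img'];hsv=cv2.cvtColor(im,cv2.COLOR_RGB2HSV)
    i=im.astype(int); m=(i.min(2)>90)&(i[...,2]>=i[...,1]-4)&(hsv[...,1]<70)
    out=[]
    for x0,y0,x1,y1 in boxes:
        M=np.zeros_like(m);M[y0:y1,x0:x1]=m[y0:y1,x0:x1]
        M=cv2.morphologyEx(M.astype(np.uint8),cv2.MORPH_CLOSE,np.ones((3,3)))
        q,A=quad(M);out.append(q);print(f,A,q.tolist())
    return out
W=covers(c,[(300,190,415,340),(183,175,280,325)],'w3')
S=covers(a,[(275,205,350,248),(305,236,382,275)],'sc')
T=covers(b,[(270,205,338,245),(298,232,372,273)],'si')
X=covers(w2,[(225,225,345,310)],'w2')
for k in range(2):
    P=np.array([onz(c,*p,.026) for p in W[k]]);print(P.round(4).tolist(),P.mean(0).round(4))
    L=[np.linalg.norm(P[i]-P[i-1]) for i in range(len(P))];print(np.round(L,4))
    for cam,Q in[(a,S[k]),(b,T[k])]:
        PQ=np.array([onz(cam,*p,.026) for p in Q])
        for i,p in enumerate(W[k]):
            j=np.argmin(np.linalg.norm(PQ-P[i],axis=1)); X_,e=tri((c,*p),(cam,*Q[j]));print('  ',X_.round(4),round(e,4))
# near corners of cover 1 from w2
for q in X[0]: print('w2',onz(w2,*q,.026).round(4))
for i,p in enumerate(W[0]):
    P=onz(c,*p,.026)
    j=np.argmin([np.linalg.norm(onz(w2,*q,.026)-P) for q in X[0]]);Y,e=tri((c,*p),(w2,*X[0][j]));print(Y.round(4),round(e,4))
```

```text
w3 7265.0 [[340.0, 206.0], [404.0, 224.0], [363.0, 328.0], [304.0, 313.0]]
w3 7665.5 [[199.0, 188.0], [268.0, 196.0], [255.0, 309.0], [192.0, 302.0]]
sc 864.0 [[343.0, 230.0], [293.0, 240.0], [283.0, 224.0], [331.0, 216.0]]
sc 1165.0 [[377.0, 254.0], [331.0, 272.0], [310.0, 256.0], [357.0, 239.0]]
si 832.5 [[335.0, 228.0], [290.0, 240.0], [278.0, 224.0], [323.0, 214.0]]
si 1100.5 [[367.0, 251.0], [324.0, 271.0], [305.0, 255.0], [347.0, 237.0]]
w2 6204.5 [[327.0, 237.0], [329.0, 309.0], [242.0, 309.0], [237.0, 241.0]]
[[0.4457, 0.0536, 0.026], [0.4688, 0.1473, 0.026], [0.6398, 0.105, 0.026], [0.616, 0.0117, 0.026]] [0.5426 0.0794 0.026 ]
[0.1754 0.0966 0.1761 0.0962]
   [0.4477 0.0558 0.0151] 0.0016
   [0.4708 0.1487 0.0213] 0.0013
   [0.6439 0.1072 0.0187] 0.0011
   [0.6189 0.013  0.0179] 0.0037
   [0.4502 0.054  0.0163] 0.0049
   [0.4698 0.1472 0.0251] 0.0016
   [0.6439 0.1064 0.0204] 0.001
   [0.6196 0.0125 0.019 ] 0.0011
[[0.427, -0.1434, 0.026], [0.435, -0.0474, 0.026], [0.6119, -0.0633, 0.026], [0.6041, -0.1595, 0.026]] [ 0.5195 -0.1034  0.026 ]
[0.1779 0.0963 0.1776 0.0966]
   [ 0.4312 -0.1468  0.0187] 0.006
   [ 0.4366 -0.0475  0.0165] 0.0013
   [ 0.6107 -0.0627  0.025 ] 0.0033
   [ 0.6035 -0.1592  0.0244] 0.0029
   [ 0.4298 -0.1456  0.0212] 0.0041
   [ 0.4363 -0.0477  0.021 ] 0.0005
   [ 0.6079 -0.0622  0.0283] 0.0049
   [ 0.6023 -0.1587  0.0282] 0.0011
w2 [0.4691 0.1493 0.026 ]
w2 [0.554  0.1289 0.026 ]
w2 [0.525  0.0337 0.026 ]
w2 [0.4452 0.0554 0.026 ]
[0.4467 0.0543 0.0216] 0.0002
[0.4707 0.1493 0.0208] 0.0007
[ 0.6356  0.1212 -0.0366] 0.0755
[0.5757 0.0177 0.0154] 0.0812
```

Emit:
step_arm(steps=[-0.69,3.94,2.7,0,0,0,-0.69,3.94,2.7,0,0,0,-0.69,3.94,2.7,0,0,0,-0.69,3.94,2.7,0,0,0,-0.69,3.94,2.7,0,0,0,-0.69,3.94,2.7,0,0,0,-0.69,3.94,2.7,0,0,0,-0.69,3.94,2.7,0,0,0,-0.69,3.94,2.7,0,0,0,0,0,0,0,0,0.0875,0,0,0,0,0,0.0875,0,0,0,0,0,0])

```text
time: 3.9
tool_pos: [0.4428, 0.3466, 0.1093]
eef_rot: [[-0.986, 0.168, -0.004], [0.168, 0.986, -0.01], [0.002, -0.01, -1.0]]
force: [-0.0, -0.7, 0.1]
finger_gap: 0.0852
```

```bash
cat >> h.py <<'E'
def todo(target,yaw,pr=True):
    s=arm.get_state();R=np.array(s['eef_rot']);p=np.array(s['tool_pos'])
    y=np.radians(yaw);G=np.array([[np.cos(y),np.sin(y),0],[np.sin(y),-np.cos(y),0],[0,0,-1.]])
    from scipy.spatial.transform import Rotation as Ro
    print('t',round(s['time'],2),'pos',p.round(4),'yaw',np.degrees(np.arctan2(R[1,0],R[0,0])).round(2),'F',np.round(s['force'],2),'gap',round(s['finger_gap'],4),'j',np.round(s['joint_pos'],0))
    print('tool shift cm',(R.T@(np.array(target)-p)*100).round(2),'rot',Ro.from_matrix(R.T@G).as_rotvec().round(3))
E
python3 - <<'E'
from h import *
todo([.443,.331,.005],172)
shot('wrist','w4')
E
```

```text
t 3.9 pos [0.4428 0.3466 0.1093] yaw 170.31 F [-0.02 -0.66  0.06] gap 0.0852 j [ 33.  30.  98.  -0.  52. -47.]
tool shift cm [-0.3  -1.43 10.44] rot [-0.01  -0.002 -0.029]
```

View pics/w4.png

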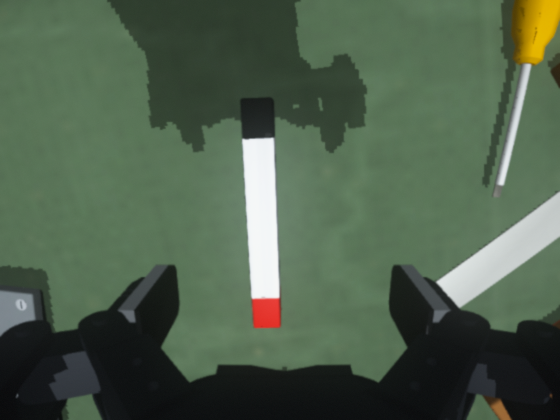

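```bash
cat >> h.py <<'E'
def barmeas(c,box,z):
    w,r=barquads(c,box);im=c['img'].astype(int)
    out=[]
    for m in(w,r):
        mm=cv2.moments(m.astype(np.uint8)*255,True);out.append(onz(c,mm['m10']/mm['m00'],mm['m01']/mm['m00'],z))
    cs,_=cv2.findContours(w.astype(np.uint8),cv2.RETR_EXTERNAL,cv2.CHAIN_APPROX_NONE);k=max(cs,key=cv2.contourArea)[:,0]
    P=np.array([onz(c,u,v,z)[:2] for u,v in k]);rect=cv2.minAreaRect((P*1e4).astype(np.float32))
    print('white c',np.array(rect[0])/1e4,'size',np.array(rect[1])/10,'ang',rect[2],'red c',out[1].round(4),'dir',np.degrees(np.arctan2(*(out[1]-out[0])[[1,0]])).round(2))
E
python3 - <<'E'
from h import *
barmeas(load('w4'),(225,80,300,340),.026)
barmeas(load('w1'),(260,80,360,260),.026)
barmeas(load('w2'),(440,70,520,250),.026)
E
```

```text
white c [0.44244287 0.33092144] size [ 19.54848022 110.07438965] ang 81.99727630615234 red c [0.5094 0.3217 0.026 ] dir -7.89
white c [0.44246958 0.33086362] size [ 19.44285583 110.29071045] ang 82.01166534423828 red c [0.5096 0.3216 0.026 ] dir -7.81
white c [0.44268774 0.33079231] size [ 18.95421906 109.82027588] ang 82.0796127319336 red c [0.5091 0.3212 0.026 ] dir -8.06
```

Emit:
step_arm(steps=[-0.25,-1.43,2.5,-0.01,0,-0.029,0,0,2.5,0,0,0,0,0,0,0,0,0])

```text
time: 4.25
tool_pos: [0.4431, 0.3322, 0.0597]
eef_rot: [[-0.991, 0.131, 0.001], [0.131, 0.991, 0.002], [-0.0, 0.002, -1.0]]
force: [-0.2, -0.7, 0.5]
finger_gap: 0.0854
```

Run:
```python
from h import *
todo([.4425,.331,.006],172)
```

```text
t 4.25 pos [0.4431 0.3322 0.0597] yaw 172.5 F [-0.23 -0.68  0.52] gap 0.0854 j [ 32.  34. 101.   0.  45. -51.]
tool shift cm [ 0.05 -0.14  5.37] rot [0.002 0.    0.009]
```

Emit:
step_arm(steps=[0.05,-0.14,2.2,0,0,0.009,0,0,1.8,0,0,0,0,0,0.9,0,0,0,0,0,0.4,0,0,0,0,0,0,0,0,0])

```text
time: 4.75
tool_pos: [0.4448, 0.3328, 0.0102]
eef_rot: [[-0.991, 0.136, 0.005], [0.136, 0.991, 0.005], [-0.005, 0.006, -1.0]]
force: [-0.2, 0.1, -0.3]
finger_gap: 0.0854
```

Emit:
step_arm(steps=[0,0,0,0,0,0,0,0,0,0,0,0,0,0,0,0,0,0,0,0,0,0,0,0,0,0,0,0,0,0,0,0,0,0,0,0,0,0,0,0,0,0,0,0,0,0,0,0], jaw=-1, grip_force=40)

```text
time: 5.55
tool_pos: [0.446, 0.3336, 0.0131]
eef_rot: [[-0.991, 0.136, 0.009], [0.136, 0.991, 0.007], [-0.008, 0.008, -1.0]]
force: [-0.5, -0.1, 0.0]
finger_gap: 0.0188
```

Run:
```python
from h import *
todo([.4425,.331,.12],172)
```

```text
t 5.55 pos [0.446  0.3336 0.0131] yaw 172.2 F [-0.5  -0.05  0.  ] gap 0.0188 j [ 32.  38. 102.   0.  39. -50.]
tool shift cm [  0.23  -0.21 -10.69] rot [0.008 0.008 0.003]
```

Emit:
step_arm(steps=[0,0,0,0,0,0,0,0,0,0,0,0,0.2,-0.2,0.4,0.008,0.008,0,0,0,0.4,0,0,0,0,0,0.3,0,0,0], jaw=0)

```text
time: 6.05
tool_pos: [0.4438, 0.3319, 0.0016]
eef_rot: [[-0.991, 0.136, -0.001], [0.136, 0.991, 0.0], [0.001, 0.0, -1.0]]
force: [-0.2, -0.3, -1.3]
finger_gap: 0.0425
```

Run:
```python
from h import *
todo([.4425,.331,.005],172)
```

```text
t 6.05 pos [0.4438 0.3319 0.0016] yaw 172.2 F [-0.24 -0.33 -1.27] gap 0.0425 j [ 32.  40. 102.   0.  39. -50.]
tool shift cm [ 0.12 -0.11 -0.34] rot [ 0.    -0.001  0.003]
```

Emit:
step_arm(steps=[0.1,-0.1,-0.2,0,0,0,0,0,0,0,0,0,0,0,0,0,0,0,0,0,0,0,0,0,0,0,0,0,0,0], jaw=-1)

```text
time: 6.55
tool_pos: [0.4423, 0.331, 0.0034]
eef_rot: [[-0.991, 0.136, -0.001], [0.136, 0.991, -0.0], [0.001, -0.0, -1.0]]
force: [0.3, -0.2, -1.7]
finger_gap: 0.0192
```

Run:
```python
from h import *
todo([.4425,.331,.12],172)
```

```text
t 6.55 pos [0.4423 0.331  0.0034] yaw 172.2 F [ 0.26 -0.22 -1.75] gap 0.0192 j [ 32.  39. 102.   0.  39. -50.]
tool shift cm [-1.000e-02  0.000e+00 -1.166e+01] rot [-0.    -0.001  0.004]
```

Emit:
step_arm(steps=[0,0,-1,0,0,0,0,0,-3,0,0,0,0,0,-4,0,0,0,0,0,0,0,0,0,0,0,0,0,0,0])

```text
time: 7.05
tool_pos: [0.4414, 0.3302, 0.0869]
eef_rot: [[-0.991, 0.136, -0.004], [0.136, 0.991, -0.002], [0.003, -0.002, -1.0]]
force: [-0.0, -0.8, -2.9]
finger_gap: 0.0192
```

Run:
```python
from h import *
todo([.543,.0794,.10],166.2)
shot('wrist','w5')
```

```text
t 7.05 pos [0.4414 0.3302 0.0869] yaw 172.2 F [-0.04 -0.78 -2.89] gap 0.0192 j [ 32.  31. 101.   0.  48. -50.]
tool shift cm [-13.47 -23.47  -1.3 ] rot [-0.002 -0.003  0.105]
```

View pics/w5.png

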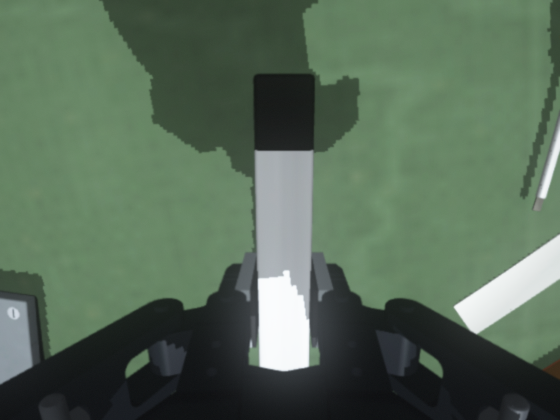

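The bar is held straight and level. I'll move over cover 1.

Emit:
step_arm(steps=[-1.9,-3.3,-0.3,0,0,0,-1.9,-3.3,-0.3,0,0,0,-1.9,-3.3,-0.2,0,0,0,-1.9,-3.3,-0.2,0,0,0,-1.9,-3.3,-0.2,0,0,0,-1.9,-3.3,-0.1,0,0,0,-1.9,-3.3,0,0,0,0,0,0,0,0,0,0.105,0,0,0,0,0,0])

```text
time: 8.0
tool_pos: [0.5414, 0.0731, 0.0911]
eef_rot: [[-0.971, 0.239, -0.017], [0.239, 0.971, -0.004], [0.015, -0.008, -1.0]]
force: [0.5, 0.7, -3.0]
finger_gap: 0.0191
```

Run:
```python
from h import *
todo([.543,.0794,.045],166.2)
shot('wrist','w6')
```

```text
t 8.0 pos [0.5414 0.0731 0.0911] yaw 166.19 F [ 0.46  0.74 -2.98] gap 0.0191 j [  3.  31. 101.  -0.  49. -73.]
tool shift cm [-0.07  0.69  4.6 ] rot [-0.008 -0.015 -0.   ]
```

View pics/w6.png

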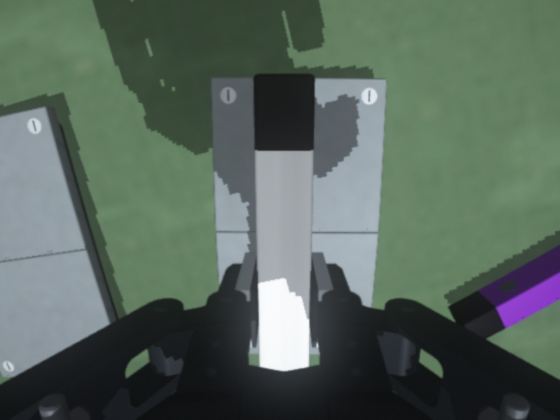

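Run:
```python
from h import *
c=load('w6')
for p in [(216,231.5),(378,233),(211,79),(386,78)]: print(onz(c,*p,.028 if p[1]>100 else .024).round(4))
w=load('w3')
for p in [(322,265),(382,279),(195,248),(264,254.5)]: print('w3',onz(w,*p,.027).round(4))
```

```text
[0.5324 0.0323 0.028 ]
[0.5567 0.1281 0.028 ]
[0.4462 0.0536 0.024 ]
[0.4691 0.1498 0.024 ]
w3 [0.5352 0.0339 0.027 ]
w3 [0.5549 0.1248 0.027 ]
w3 [ 0.5155 -0.1515  0.027 ]
w3 [ 0.5217 -0.0512  0.027 ]
```

Emit:
step_arm(steps=[-0.2,0.69,1.5,-0.008,-0.015,0,0,0,1.7,0,0,0,0,0,1.0,0,0,0,0,0,0,0,0,0])

```text
time: 8.45
tool_pos: [0.5433, 0.0818, 0.0462]
eef_rot: [[-0.975, 0.222, -0.002], [0.222, 0.975, -0.0], [0.002, -0.001, -1.0]]
force: [-0.4, 0.3, -3.1]
finger_gap: 0.0193
```

Run:
```python
from h import *
todo([.544,.0797,.0315],166.2)
```

```text
t 8.45 pos [0.5433 0.0818 0.0462] yaw 167.17 F [-0.44  0.25 -3.06] gap 0.0193 j [  4.  35. 102.   0.  43. -73.]
tool shift cm [-0.12 -0.19  1.47] rot [-0.001 -0.002  0.017]
```

Emit:
step_arm(steps=[-0.12,-0.19,0.6,0,0,0.017,0,0,0.5,0,0,0,0,0,0.2,0,0,0,0,0,0,0,0,0])

```text
time: 8.85
tool_pos: [0.5444, 0.0802, 0.0331]
eef_rot: [[-0.971, 0.237, -0.001], [0.237, 0.971, -0.0], [0.001, -0.0, -1.0]]
force: [-0.7, -0.1, -3.0]
finger_gap: 0.0194
```

Run:
```python
from h import *
todo([.544,.0797,.0315],166.2)
```

```text
t 8.85 pos [0.5444 0.0802 0.0331] yaw 166.28 F [-0.68 -0.1  -3.05] gap 0.0194 j [  4.  36. 102.   0.  42. -73.]
tool shift cm [ 0.03 -0.06  0.16] rot [-0.    -0.001  0.001]
```

Emit:
step_arm(steps=[0,0,0.12,0,0,0,0,0,0.05,0,0,0])

```text
time: 9.05
tool_pos: [0.5448, 0.0801, 0.0318]
eef_rot: [[-0.971, 0.237, -0.0], [0.237, 0.971, 0.0], [0.0, -0.0, -1.0]]
force: [0.1, 0.6, -2.8]
finger_gap: 0.019
```

Emit:
step_arm(steps=[0,0,0.07,0,0,0,0,0,0.03,0,0,0])

```text
time: 9.25
tool_pos: [0.5449, 0.0801, 0.031]
eef_rot: [[-0.971, 0.237, 0.0], [0.237, 0.971, 0.0], [-0.0, 0.0, -1.0]]
force: [-2.5, 0.3, -1.2]
finger_gap: 0.0193
```

Emit:
step_arm(steps=[0,0,0.01,0,0,0,0,0,0,0,0,0,0,0,0,0,0,0,0,0,-0.3,0,0,0,0,0,-1.5,0,0,0,0,0,-4,0,0,0,0,0,-4,0,0,0,0,0,0,0,0,0], jaw=0.3)

```text
time: 10.05
tool_pos: [0.5456, 0.0801, 0.1362]
eef_rot: [[-0.971, 0.237, 0.002], [0.237, 0.971, 0.0], [-0.002, 0.001, -1.0]]
force: [0.2, 1.1, -0.4]
finger_gap: 0.0553
```

Run:
```python
from h import *
todo([.544,.0797,.14],166.2)
shot('wrist','w7')
shot('scene','s7')
im=cv2.imread('pics/s7.png')[190:300,250:410];cv2.imwrite('pics/s7z.png',cv2.resize(im,None,fx=5,fy=5,interpolation=cv2.INTER_CUBIC))
```

```text
t 10.05 pos [0.5456 0.0801 0.1362] yaw 166.28 F [ 0.24  1.09 -0.4 ] gap 0.0553 j [  4.  27.  99.   0.  54. -73.]
tool shift cm [ 0.14 -0.08 -0.38] rot [0.001 0.002 0.001]
```

View pics/w7.png

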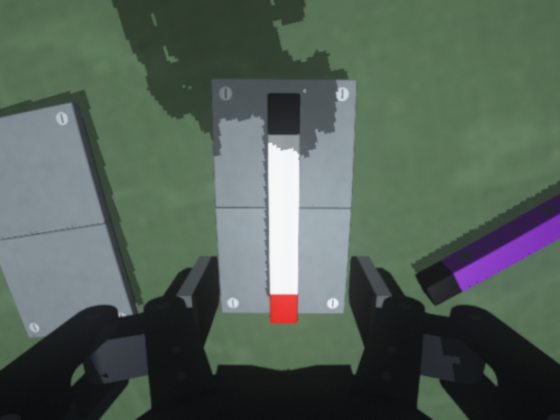

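View pics/s7z.png

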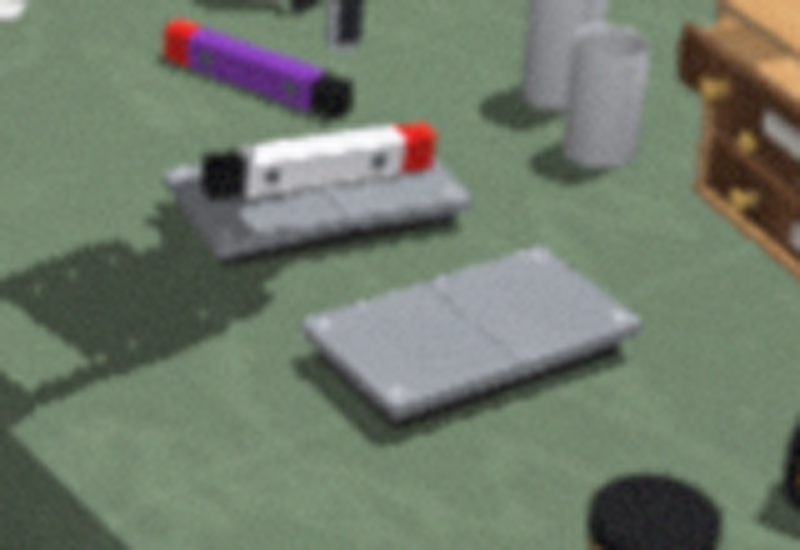

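Run:
```python
from h import *
c=load('w7'); im=c['img'].astype(int)
for z in(.053,.054): barmeas(c,(255,80,310,335),z)
# sides: white mid line lower part
w,r=barquads(c,(255,80,310,335))
q,_=quad(r);print('red',q.tolist(),[onz(c,*p,.053).round(4).tolist() for p in q])
bm=(im.max(2)<60);M=np.zeros_like(bm);M[88:140,262:306]=bm[88:140,262:306];q,_=quad(M);print('blk',q.tolist(),[onz(c,*p,.053).round(4).tolist() for p in q])
```

```text
white c [0.54784023 0.07934708] size [ 19.77605591 104.0175293 ] ang 76.89778137207031 red c [0.6103 0.0643 0.053 ] dir -13.56
white c [0.54754263 0.07942089] size [ 19.68846893 103.5567749 ] ang 76.89778900146484 red c [0.6097 0.0645 0.054 ] dir -13.56
red [[296.0, 296.0], [296.0, 321.0], [272.0, 322.0], [271.0, 295.0]] [[0.6027, 0.0753, 0.053], [0.6224, 0.0707, 0.053], [0.6191, 0.0537, 0.053], [0.5978, 0.0584, 0.053]]
blk [[299.0, 94.0], [298.0, 132.0], [268.0, 132.0], [267.0, 95.0]] [[0.471, 0.1081, 0.053], [0.493, 0.1023, 0.053], [0.4886, 0.0842, 0.053], [0.467, 0.089, 0.053]]
```

Emit:
step_arm(steps=[-3.1,0,0,0,0,0,-3.2,0,0,0,0,0,0,0,0,0,0,0,0,0,2,0,0,0,0,0,2,0,0,0,0,0,1.5,0,0,0,0,0,0,0,0,0,0,0,0,0,0,0], jaw=-1)

```text
time: 10.95
tool_pos: [0.6007, 0.0647, 0.0688]
eef_rot: [[-0.971, 0.237, -0.016], [0.237, 0.972, -0.0], [0.015, -0.004, -1.0]]
force: [-0.9, 0.4, -0.3]
finger_gap: -0.0001
```

Run:
```python
from h import *
todo([.6074,.0651,.060],166.4)
shot('wrist','w8');shot('scene','s8');shot('side','d8')
for n in 'sd':
    im=cv2.imread(f'pics/{n}8.png')[190:260,260:370];cv2.imwrite(f'pics/{n}8z.png',cv2.resize(im,None,fx=7,fy=7,interpolation=cv2.INTER_CUBIC))
```

```text
t 10.95 pos [0.6007 0.0647 0.0688] yaw 166.3 F [-0.89  0.41 -0.26] gap -0.0001 j [  2.  37.  92.   0.  51. -75.]
tool shift cm [-0.65  0.2   0.87] rot [-0.004 -0.015 -0.002]
```

View pics/w8.png

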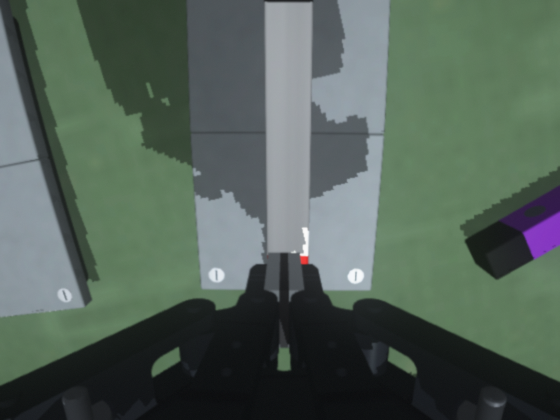

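View pics/s8z.png

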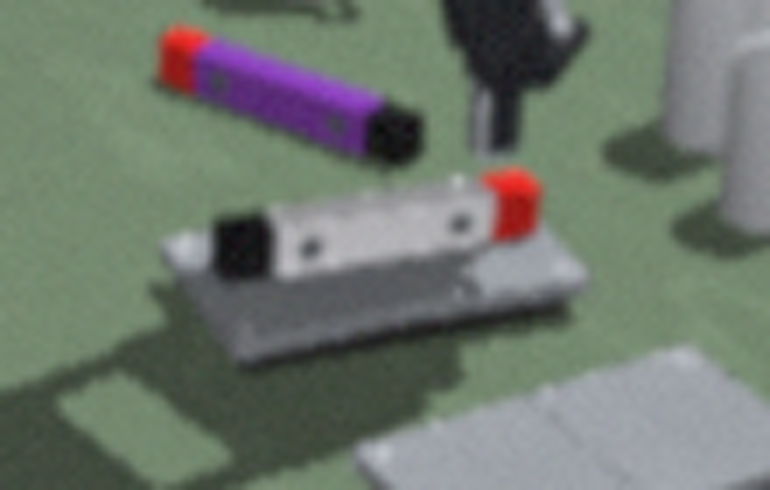

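Emit:
step_arm(steps=[-0.75,0.15,0.2,-0.004,-0.015,0,0,0,0.2,0,0,0,0,0,0,0,0,0])

```text
time: 11.4
tool_pos: [0.6106, 0.0644, 0.0669]
eef_rot: [[-0.972, 0.237, 0.006], [0.237, 0.972, 0.0], [-0.006, 0.001, -1.0]]
force: [0.0, 0.9, 0.1]
finger_gap: -0.0003
```

Run:
```python
from h import *
todo([.6074,.0651,.058],166.4)
```

```text
t 11.4 pos [0.6106 0.0644 0.0669] yaw 166.3 F [0.01 0.88 0.1 ] gap -0.0003 j [  2.  38.  92.  -0.  50. -75.]
tool shift cm [ 0.33 -0.01  0.89] rot [ 0.001  0.006 -0.002]
```

Emit:
step_arm(steps=[0.3,0,0.4,0,0.005,0,0,0,0.4,0,0,0,0,0,0.1,0,0,0])

```text
time: 11.7
tool_pos: [0.6075, 0.0652, 0.0575]
eef_rot: [[-0.972, 0.237, 0.001], [0.237, 0.972, 0.001], [-0.001, 0.002, -1.0]]
force: [-0.3, 0.5, -0.4]
finger_gap: -0.0001
```

Emit:
step_arm(steps=[0,0,0.1,0,0,0,0,0,0.1,0,0,0])

```text
time: 11.9
tool_pos: [0.6073, 0.0652, 0.0551]
eef_rot: [[-0.972, 0.237, 0.0], [0.237, 0.972, 0.001], [-0.0, 0.001, -1.0]]
force: [-0.6, 0.2, -0.1]
finger_gap: 0.0002
```

Emit:
step_arm(steps=[0,0,0.1,0,0,0,0,0,0.1,0,0,0])

```text
time: 12.1
tool_pos: [0.6074, 0.0652, 0.0529]
eef_rot: [[-0.972, 0.237, 0.001], [0.237, 0.972, 0.001], [-0.0, 0.001, -1.0]]
force: [-0.0, 0.1, 0.7]
finger_gap: 0.0003
```

Emit:
step_arm(steps=[0,0,0.1,0,0,0])

```text
time: 12.2
tool_pos: [0.6074, 0.0652, 0.0519]
eef_rot: [[-0.972, 0.237, 0.001], [0.237, 0.972, 0.001], [-0.0, 0.001, -1.0]]
force: [-0.4, 0.2, 0.5]
finger_gap: -0.0001
```

Emit:
step_arm(steps=[0,0,0.1,0,0,0])

```text
time: 12.3
tool_pos: [0.6075, 0.0652, 0.0508]
eef_rot: [[-0.972, 0.237, 0.001], [0.237, 0.972, 0.001], [-0.0, 0.001, -1.0]]
force: [0.4, -0.1, -0.0]
finger_gap: 0.0003
```

Emit:
step_arm(steps=[0,0,0.06,0,0,0])

```text
time: 12.4
tool_pos: [0.6076, 0.0652, 0.0503]
eef_rot: [[-0.972, 0.237, 0.001], [0.237, 0.972, 0.001], [-0.0, 0.002, -1.0]]
force: [-1.2, -0.6, 1.4]
finger_gap: -0.0002
```

Emit:
step_arm(steps=[0,0,0.06,0,0,0])

```text
time: 12.5
tool_pos: [0.6076, 0.0652, 0.0498]
eef_rot: [[-0.972, 0.237, 0.001], [0.237, 0.972, 0.001], [-0.0, 0.002, -1.0]]
force: [-1.3, -0.7, 4.5]
finger_gap: 0.0002
```

Emit:
step_arm(steps=[0,0,0.05,0,0,0])

```text
time: 12.6
tool_pos: [0.6076, 0.0652, 0.0495]
eef_rot: [[-0.972, 0.237, 0.001], [0.237, 0.972, 0.001], [-0.001, 0.002, -1.0]]
force: [-2.4, 0.5, 4.2]
finger_gap: 0.0001
```

Emit:
step_arm(steps=[0,0,0.05,0,0,0,0,0,0.02,0,0,0])

```text
time: 12.8
tool_pos: [0.6076, 0.0652, 0.0493]
eef_rot: [[-0.972, 0.237, 0.001], [0.237, 0.972, 0.001], [-0.001, 0.001, -1.0]]
force: [-1.8, 0.1, 5.8]
finger_gap: 0.0001
```

Run:
```python
from h import *
shot('scene','s9');todo([.6074,.0651,.058],166.4)
im=cv2.imread(f'pics/s9.png')[190:260,260:370];cv2.imwrite(f'pics/s9z.png',cv2.resize(im,None,fx=7,fy=7,interpolation=cv2.INTER_CUBIC))
```

```text
t 12.85 pos [0.6076 0.0652 0.0493] yaw 166.3 F [-2.68 -0.81  4.79] gap 0.0001 j [  2.  39.  92.   0.  48. -75.]
tool shift cm [ 0.01 -0.01 -0.87] rot [ 0.001  0.    -0.002]
```

View pics/s9z.png

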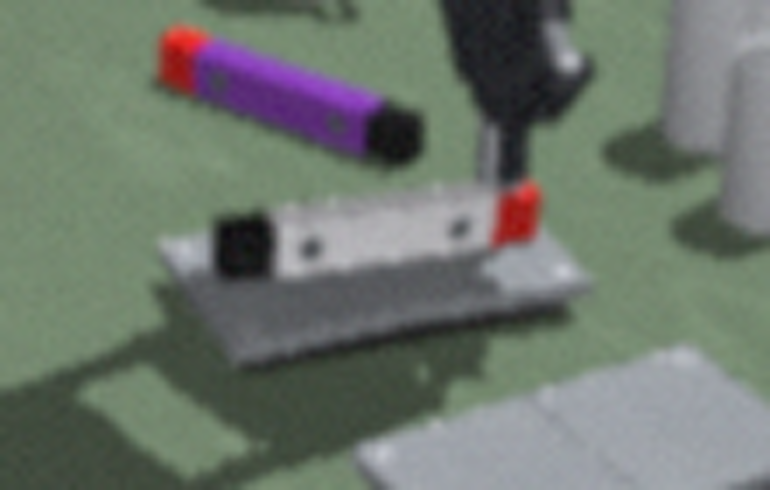

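Emit:
step_arm(steps=[0,0,-0.3,0,0,0,0,0,-1.0,0,0,0,0,0,-2.5,0,0,0,3.2,0,0,0,0,0,3.2,0,0,0,0,0,3.2,0,0,0,0,0,3.1,0,0,0,0,0,0,0,0,0,0,0,0,0,0,0,0,0])

```text
time: 13.75
tool_pos: [0.4813, 0.096, 0.0925]
eef_rot: [[-0.971, 0.237, 0.006], [0.237, 0.971, 0.002], [-0.006, 0.003, -1.0]]
force: [0.3, 0.2, 1.1]
finger_gap: -0.0
```

Run:
```python
from h import *
todo([.483,.0953,.062],166.4)
shot('scene','s10')
im=cv2.imread(f'pics/s10.png')[190:260,260:370];cv2.imwrite(f'pics/s10z.png',cv2.resize(im,None,fx=7,fy=7,interpolation=cv2.INTER_CUBIC))
```

```text
t 13.75 pos [0.4813 0.096  0.0925] yaw 166.27 F [0.26 0.2  1.06] gap -0.0 j [  6.  25. 110.   0.  44. -71.]
tool shift cm [-0.16 -0.04  3.06] rot [ 0.003  0.006 -0.002]
```

View pics/s10z.png

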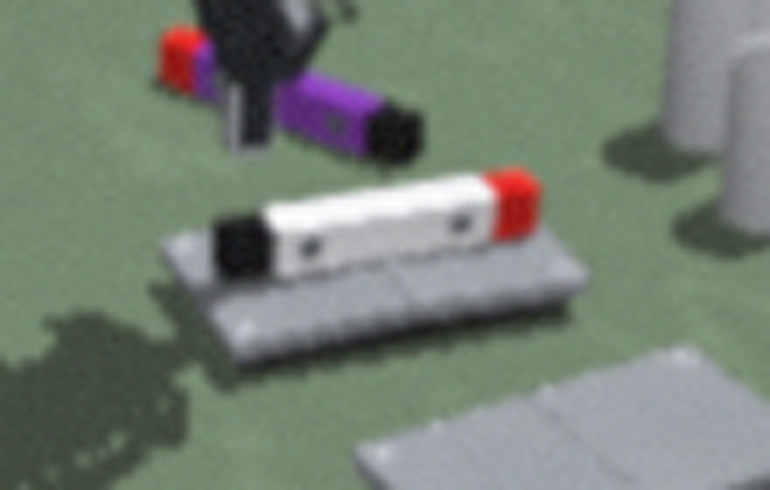

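Emit:
step_arm(steps=[-0.15,0,1.5,0,0.005,0,0,0,1.0,0,0,0,0,0,0.3,0,0,0])

```text
time: 14.1
tool_pos: [0.4852, 0.0952, 0.0624]
eef_rot: [[-0.971, 0.238, 0.003], [0.238, 0.971, 0.003], [-0.002, 0.004, -1.0]]
force: [-0.8, -0.1, -0.3]
finger_gap: -0.0
```

Run:
```python
from h import *
todo([.483,.0953,.062],166.4)
```

```text
t 14.1 pos [0.4852 0.0952 0.0624] yaw 166.21 F [-0.82 -0.06 -0.29] gap -0.0 j [  6.  29. 110.   0.  41. -71.]
tool shift cm [ 0.22 -0.05  0.04] rot [ 0.004  0.002 -0.003]
```

Emit:
step_arm(steps=[0.2,-0.05,0.2,0.003,0.002,0,0,0,0.1,0,0,0,0,0,0.1,0,0,0])

```text
time: 14.4
tool_pos: [0.4829, 0.0949, 0.0567]
eef_rot: [[-0.971, 0.239, -0.002], [0.239, 0.971, 0.0], [0.002, -0.0, -1.0]]
force: [-0.7, -0.1, -0.2]
finger_gap: 0.0003
```

Emit:
step_arm(steps=[0,0,0.07,0,0,0])

```text
time: 14.5
tool_pos: [0.483, 0.0949, 0.056]
eef_rot: [[-0.971, 0.239, -0.002], [0.239, 0.971, 0.0], [0.002, -0.0, -1.0]]
force: [-0.4, 0.0, 0.9]
finger_gap: 0.0001
```

Emit:
step_arm(steps=[0,0,0.07,0,0,0])

```text
time: 14.6
tool_pos: [0.4831, 0.0949, 0.0554]
eef_rot: [[-0.971, 0.239, -0.002], [0.239, 0.971, 0.0], [0.002, -0.0, -1.0]]
force: [-0.3, 0.0, -0.5]
finger_gap: -0.0003
```

Emit:
step_arm(steps=[0,0,0.07,0,0,0])

```text
time: 14.7
tool_pos: [0.4832, 0.095, 0.0549]
eef_rot: [[-0.971, 0.239, -0.001], [0.239, 0.971, 0.0], [0.001, 0.0, -1.0]]
force: [-0.6, -0.1, 0.4]
finger_gap: 0.0001
```

Emit:
step_arm(steps=[0,0,0.07,0,0,0])

```text
time: 14.8
tool_pos: [0.4833, 0.095, 0.0542]
eef_rot: [[-0.971, 0.239, -0.001], [0.239, 0.971, 0.0], [0.001, 0.0, -1.0]]
force: [-0.5, 1.0, -0.2]
finger_gap: 0.0002
```

Emit:
step_arm(steps=[0,0,0.07,0,0,0])

```text
time: 14.9
tool_pos: [0.4833, 0.095, 0.0536]
eef_rot: [[-0.971, 0.239, -0.001], [0.239, 0.971, 0.001], [0.001, 0.0, -1.0]]
force: [0.6, -0.1, -0.0]
finger_gap: 0.0001
```

Emit:
step_arm(steps=[0,0,0.07,0,0,0,0,0,0.07,0,0,0])

```text
time: 15.1
tool_pos: [0.4834, 0.095, 0.0521]
eef_rot: [[-0.971, 0.239, -0.001], [0.239, 0.971, 0.001], [0.001, 0.0, -1.0]]
force: [-0.0, -0.6, 0.3]
finger_gap: 0.0002
```

Emit:
step_arm(steps=[0,0,0.07,0,0,0])

```text
time: 15.2
tool_pos: [0.4834, 0.095, 0.0514]
eef_rot: [[-0.971, 0.239, -0.001], [0.239, 0.971, 0.0], [0.001, 0.0, -1.0]]
force: [-0.4, -0.8, -0.8]
finger_gap: 0.0003
```

Emit:
step_arm(steps=[0,0,0.06,0,0,0])

```text
time: 15.3
tool_pos: [0.4833, 0.095, 0.0507]
eef_rot: [[-0.971, 0.239, -0.001], [0.239, 0.971, 0.001], [0.001, 0.0, -1.0]]
force: [-0.6, -0.3, 0.6]
finger_gap: -0.0001
```

Emit:
step_arm(steps=[0,0,0.05,0,0,0])

```text
time: 15.4
tool_pos: [0.4833, 0.095, 0.0502]
eef_rot: [[-0.971, 0.239, -0.001], [0.239, 0.971, 0.001], [0.001, 0.0, -1.0]]
force: [-0.5, -0.0, 1.9]
finger_gap: 0.0004
```

Emit:
step_arm(steps=[0,0,0.06,0,0,0,0,0,0.06,0,0,0])

```text
time: 15.6
tool_pos: [0.4834, 0.0951, 0.0492]
eef_rot: [[-0.971, 0.239, -0.001], [0.239, 0.971, 0.001], [0.001, 0.0, -1.0]]
force: [-2.1, -0.1, 4.9]
finger_gap: -0.0
```

Emit:
step_arm(steps=[0,0,0.03,0,0,0])

```text
time: 15.7
tool_pos: [0.4834, 0.095, 0.0491]
eef_rot: [[-0.971, 0.239, -0.001], [0.239, 0.971, 0.001], [0.001, 0.0, -1.0]]
force: [-2.6, -0.5, 6.9]
finger_gap: 0.0
```

Run:
```python
from h import *
shot('scene','s11');todo([.483,.0953,.062],166.4);shot('wrist','w11')
for f in ['s8','s9','s10','s11']:
    c=load(f);im=c['img'].astype(int);m=(im[...,0]>130)&(im[...,1]<60)&(im[...,2]<60);M=np.zeros_like(m);M[205:232,315:345]=m[205:232,315:345]
    k=np.argwhere(M);b=im.max(2)<45;B=np.zeros_like(b);B[215:234,286:302]=b[215:234,286:302];kb=np.argwhere(B)
    print(f,len(k),k.mean(0).round(2),k.max(0),'blk',len(kb),kb.mean(0).round(2),kb.max(0))
im=cv2.imread(f'pics/s11.png')[190:260,260:370];cv2.imwrite(f'pics/s11z.png',cv2.resize(im,None,fx=7,fy=7,interpolation=cv2.INTER_CUBIC))
```

```text
t 15.75 pos [0.4834 0.0951 0.0491] yaw 166.19 F [-1.67  0.42  7.03] gap -0.0001 j [  6.  30. 111.   0.  39. -71.]
tool shift cm [ 0.04  0.01 -1.29] rot [ 0.    -0.001 -0.004]
s8 35 [219.17 333.14] [223 335] blk 54 [225.22 294.  ] [229 297]
s9 26 [220.69 333.15] [224 335] blk 57 [225.05 294.09] [229 298]
s10 34 [219.41 333.15] [223 335] blk 51 [225.31 293.96] [229 297]
s11 39 [218.21 332.79] [222 335] blk 56 [225.21 294.38] [231 297]
```

View pics/s11z.png

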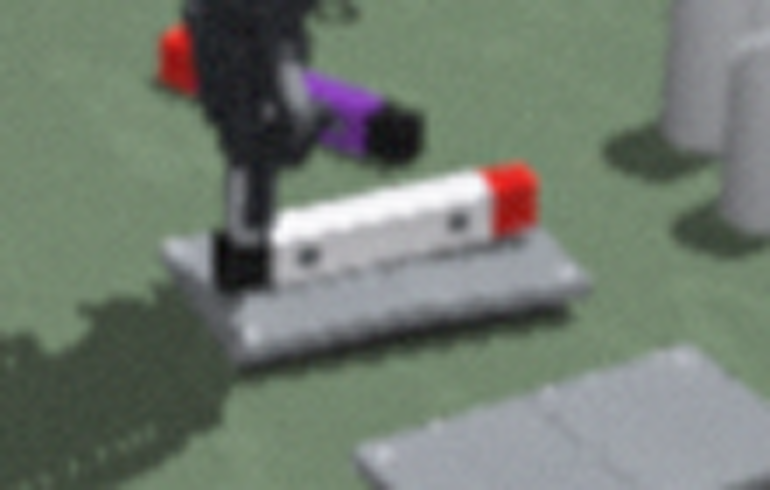

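View pics/w11.png

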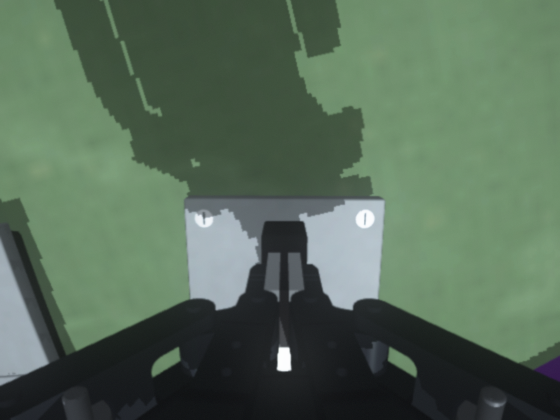

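Under the black press, the red end rose from row 220.7 to 218.2 in the scene camera. On a flat cover it couldn't have risen, so the bar rocks and cover 1 is the bowed one. I'll back off and check.

Emit:
step_arm(steps=[0,0,-0.2,0,0,0,0,0,-0.5,0,0,0,0,0,-2.5,0,0,0,0,0,-4,0,0,0,0,0,-4,0,0,0,0,0,0,0,0,0,0,0,0,0,0,0,0,0,0,0,0,0])

```text
time: 16.6
tool_pos: [0.4829, 0.0949, 0.1654]
eef_rot: [[-0.971, 0.239, -0.002], [0.239, 0.971, 0.0], [0.002, -0.0, -1.0]]
force: [-0.3, -0.9, 0.1]
finger_gap: -0.0
```

Run:
```python
from h import *
todo([.483,.0953,.062],166.4);shot('wrist','w12');shot('scene','s12')
c=load('w12')
im=cv2.imread('pics/s12.png')[150:330,150:470];cv2.imwrite('pics/s12z.png',cv2.resize(im,None,fx=2.5,fy=2.5,interpolation=cv2.INTER_CUBIC))
for f in ['s12']:
    c=load(f);im=c['img'].astype(int);m=(im[...,0]>130)&(im[...,1]<60)&(im[...,2]<60);M=np.zeros_like(m);M[205:232,315:345]=m[205:232,315:345]
    k=np.argwhere(M);print(len(k),k.mean(0))
```

```text
t 16.6 pos [0.4829 0.0949 0.1654] yaw 166.19 F [-0.3  -0.89  0.08] gap -0.0 j [  6.  19. 107.   0.  54. -71.]
tool shift cm [-1.000e-02  4.000e-02  1.034e+01] rot [-0.    -0.002 -0.004]
36 [219.22222222 333.08333333]
```

View pics/w12.png

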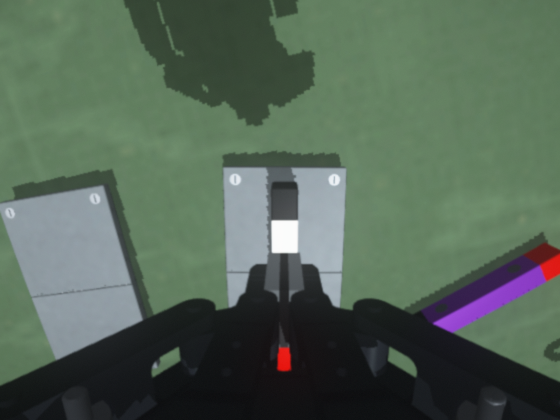

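View pics/s12z.png

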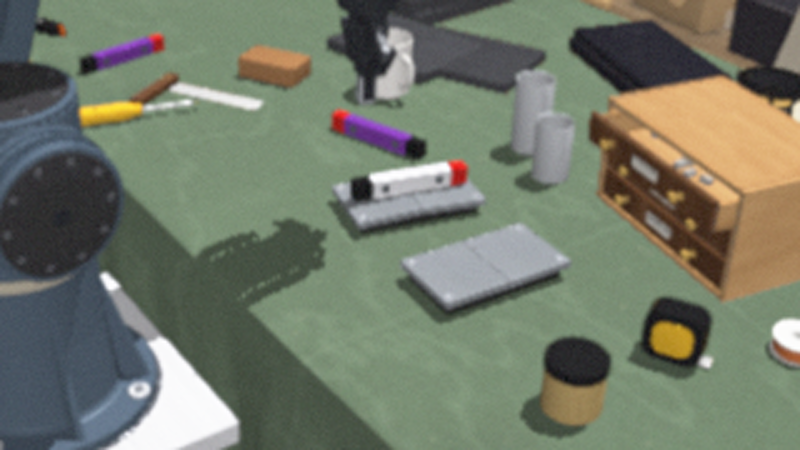

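Run:
```python
from h import *
print(arm.close_job())
```

```text
the job is handed in; nothing more can be done
None
```

The bowed cover is cover 1, the one farther to the robot's left, centred at about (0.544, 0.080). The straightedge is lying on it and I've handed the job in, with the arm about 11 cm clear above it. It took about 16.6 s on the robot's clock.

- **What I did:** I laid the straightedge lengthwise on cover 1 and let go. With closed fingers I then pressed the red end (readings up to 5.8 N) and then the black end (up to 7.0 N).
- **It rocked under both presses:**
  - The red end's row in the scene camera went from 219.4 free to 220.7 (down) under the red press, and to 218.2 (up) under the black press.
  - Under the two presses the bar's side holes showed a slope change of about 0.09–0.1 rad, against 0.09 for a 0.045 rad tip each way.
  - Both ends met the fingers at about 0.050 m, 3–4 mm below the expected height of the bar's middle.
- **Last pictures:** the straightedge lies centred along cover 1. The other cover, tin, tape measure and the purple look-alikes looked unmoved; I checked these by eye only.
- **What was less clear:**
  - The contact heights alone could not tell flat from bowed; the pictures decided it.
  - Once released, the bar goes back to about level on the seam instead of staying tipped.
  - My first grip was too high, so I opened and re-gripped lower before lifting.
- **Not tested:** I did not try cover 2, because cover 1 rocked first.

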